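# Tuck the front rail of a tin display under its lapped deck and hold it for screwing

## Task

Fit the missing front rail to the tea-tin display: take the longer of the two loose oak rails and slide the wide side of its metal foot plate under the free front edge of the deck sheet, without lifting the sheet, until the upright is home against that edge, square to it and centred on it. Press the rail down firmly so that its foot lies flat on the base board and finish while still holding it pressed there, so that I can screw it down; the tins stay standing on the deck and everything else on the counter stays where it is.

Things in the scene. Friction and masses are not known exactly. Their poses are not given: they have to be found in the camera images.
- rail_mid (a point): the longer loose rail, about 200 g: oak upright 12 mm thick (x), 220 long (y), on a 4 mm thick aluminium foot plate 200 long; 50 tall in all. The point is the upright's middle, 25 mm above the foot's underside; z up. It stands on its foot on the counter, left or right of the display; pinch it from above across the 12 mm, fingertips at least 15 mm above the foot's underside, to clear the deck later
- rail_edge (a point): middle of the leading edge of the rail's tongue, on the underside of the foot plate. The tongue is the wide side of the foot (+x), reaching 28 mm beyond the upright: it goes under the deck. On the other side (-x) the foot is a narrow flange, 16 mm, with three screw holes
- short_rail_mid (a point): a shorter rail of the same section, 130 mm long, for another display: leave it alone. Point and axes as for the longer rail
- board: the display's base board, dark wood, fixed, 250 mm (x) by 280 mm (y), 18 mm thick; its top face is 24 mm above the counter. Origin at the board's middle; x points from the display's open front to its back. On it stand an oak back rail and two oak side cheeks, 50 mm tall, inner faces 240 mm apart; the cheeks' front ends are level with the deck's front edge
- lap (a point): on the base board's top face, below the middle of the deck sheet's front edge; x points in under the deck, y along its edge. The deck: level 3 mm aluminium sheet 238 mm wide; below it a slot 8 mm high and 34 mm deep is open between board and sheet (deck top 11 mm above the board). 50 mm of board lie bare before the edge. With the rail home, rail_mid is 6 mm before this point (-x), 25 mm above it
- deck (a joint): lift of the deck sheet, turning about its fixed back edge 186 mm behind its front edge: 0 rad lying down, growing as the front edge is lifted (0.027 rad is 5 mm there). A spring and the weight of sheet and tins keep it down; some 5 N upward at the front edge start to lift it
- tin_a_mid (a point): small square tea tin, 60 x 60 x 80 mm, standing loose on the left half of the deck (+y side); point at its middle, z up
- tin_b_mid (a point): the same tin on the right half of the deck (-y side); point at its middle, z up
- screwdriver: screwdriver lying on the counter in front of the robot, 190 mm long; a bystander
- screw_dish: small steel dish of screws, 76 mm across, 18 mm tall, on the counter before the display; a bystander, origin under its middle
- scoop: steel tea scoop lying on the counter beside the display, left, 170 mm long; a bystander
- glass_mid (a point): glass tumbler, 72 mm across, 85 mm tall, right of the display; a bystander, point at its middle
There are look-alikes about, which are no part of the job. What is shaped like the part that bears rail_mid but orange is not meant. Leave any red look-alike of the part that bears tin_b_mid alone.

How it is judged:
At the end, for the whole second after the job is handed in: Longer rail tucked wide side under the deck: upright within 5 mm of the deck edge, 12 mm of centred, 3.4 deg of square, 2.9 deg of upright; foot down on the board; fingers still hold it and press it on the board with over 5 N (own weight included); deck lying down, both tins standing (x of rail_mid in the frame of lap between -0.011 and -0.003 m and x of rail_edge in the frame of lap above 0.022 m and y of rail_mid in the frame of lap between -0.012 and 0.012 m and z of rail_mid in the frame of lap between 0.022 and 0.0275 m and angle between the x axis of rail_mid and the x axis of lap, either way round below 0.06 rad and angle between rail_mid's own z axis and vertical below 0.05 rad and contact force between rail and board above 5 N and contact force between the fingers and rail above 3 N and value of joint deck below 0.012 rad and angle between each of tin_a_mid, tin_b_mid's own z axis and vertical below 0.1 rad); the arm keeps its last pose, push and grip.
It fails at once if the deck sheet's front edge is lifted by more than 5 mm (value of joint deck above 0.027 rad).
It fails at once if a tin on the deck is toppled or pushed more than 20 mm (distance of any of tin_a_mid, tin_b_mid from where it was at the start of the episode above 0.02 m or angle between any of tin_a_mid, tin_b_mid's own z axis and vertical above 0.3 rad).
It fails at once if another thing on the counter is moved by more than 30 mm (distance of any of short_rail_mid, screwdriver, screw_dish, scoop, glass_mid from where it was at the start of the episode above 0.03 m).
It also fails if it takes over 48 s, if anything falls off the work surface, if the arm or the gripper's body presses on something with over 40 N, if the wrist force passes 120 N, or if a joint passes its speed limit or range.

## Robot

A 7-joint arm with a two-finger parallel gripper is mounted at the origin on the work surface. World frame = base frame: x ahead of the robot, y to its left, z up, the work surface at z = 0. Lengths are in m, angles in rad, forces in N, time in s.
With the tool pointing down it reaches from about 0.4 to 0.875 m from the base axis. Payload 19.3 kg.
Tool frame: the origin (TCP) lies on the centre line of the jaws, within the pads' length; the fingertips stand 14 mm ahead of it and the grasp point (between the pads) lies 5 mm behind it; x points along the fingers, y is the direction in which the jaws open and shut, and the axes are right-handed (so a half turn about x gives the same grasp; the last joint's range is limited). The gripper opens to 85 mm and grips with 20 to 120 N. Pads are 22 mm wide; open, the fingers measure 114 mm over their backs; the gripper's body (76 mm by 85 mm) begins 54 mm behind the grasp point. The pads swing forward as they close: fully open they stand 13 mm farther back than shut.
Start: joints at [-1.401, 0.521, -0.036, 1.599, 0.021, 1.021, -0.113], TCP at [0.148, 0.607, 0.245] pointing down, gripper open.
Joint ranges: [-2.91, 2.91], [-0.3, 2.13], [-1.5, 1.42], [0.17, 2.43], [-1.26, 4.41], [0.16, 1.93], [-2.52, 2.52]. Speed limits (rad/s): [1.89, 1.89, 2.39, 2.39, 3.01, 3.01, 3.01].

## Interface

Orientations are given as [roll, pitch, yaw] about the fixed x, y, z axes, in that order (R = Rz(yaw) Ry(pitch) Rx(roll)).
In Python, from workcell import monitor, optics, bot gives the robot as it stands.
- The arm moves only by the tool arm_command, never from a script. Its arguments are lists of equal length, an entry for each row: "delta_pos": the shift along the tool's x, y, z as a fraction of full scale, a list of three; "rotation": the turn, a rotation vector about the tool's x, y, z as a fraction of full scale, a list of three. In form: {"delta_pos": [[dx, dy, dz], ...], "rotation": [[wx, wy, wz], ...]}. A call has 1 to 10 rows; each row shifts and turns the pose as measured when the row begins, along the tool's axes as they then stand; what a row does not reach is not made up. Full scale, the value 1, is 30 mm for a shift and 6 degrees for a turn. A row lasts 1/10 s, in which the tool goes at most 50 mm and 8.59 degrees, less where a joint would pass 70% of its speed; a pose out of reach is approached as far as the arm can. A call with a number of a shift or a turn outside -1 to 1 is refused whole. A call with a gripper value outside its range is refused whole. "gripper" is the closure, from -1 (fully open) to 1 (shut), so that 0 is half open, set as the call begins (left out, the last holds). The fingers move at their own pace and stop on an object; "grip_force" is the grip in N (left out, the last holds). Time passes only in rows, so rows that do not move let the fingers close. It gives the time, the measured TCP pose, the force and the opening at its end, in the units of the state.
- monitor.observe(): the state, without advancing time (a new reading comes with each control period).
- optics.grab_frame(name): name is "side" or "top"; returns the picture (384x512x3 uint8, red, green, blue); there is no depth.
- optics.camera_params(name): a dict with "fx", "fy", "cx", "cy" (pixels), "origin" and "rotation" of the camera in the world. Camera axes: x right, y down, z forward; pixel columns grow to the right and rows downward; lengths in m; the calibration is good to about 2 mm. A picture is of the moment at which its call begins. camera_params takes no time and is no camera call.
- bot.job_done(): hands the job in, once; it reports no verdict.
The state is a dict: "clock": time; "qpos": joint angles; "qd": joint speeds; "joint_efforts": joint torques, N m; "position": TCP position; "tool_rot": TCP orientation; "force": force on the tool from outside, world axes, zero at the start; "moment": the same for the moment, N m; "grip_width": finger opening in m.
Only numpy, scipy, OpenCV 4.12 (cv2) and the standard library are available. Lean on these libraries where they do the work, as an engineer would, in place of code of your own. Each camera call takes 0.05 s, during which the arm holds its last target. There are 200 camera calls.

## Working session

There is one attempt and no reset: what is moved stays moved. The work goes in short steps, Python scripts to look and compute and a tool call to move; the robot and the scene stay as the last step left them, time stands still between calls to the robot, and variables do not carry over. Pictures are saved under pics/ and viewed, about 8 in all and at most 12, crops included, and the job is handed in when it is done.

Besides the shell and the picture viewer there is one more tool, called after ">>>" in YAML: its name, and indented under it one key for each argument. arm_command: Moves the arm, as the interface text tells. Its arguments: {"type":"object","properties":{"delta_pos":{"type":"array","items":{"type":"array","items":{"type":"number"}}},"rotation":{"type":"array","items":{"type":"array","items":{"type":"number"}}},"gripper":{"type":"number"},"grip_force":{"type":"number"}},"required":["delta_pos","rotation"]}

```bash
mkdir -p pics
cat > h.py <<'E'
import numpy as np, cv2
from workcell import monitor, optics, bot
def ray(cam,px):
    c=optics.camera_params(cam);R=np.array(c['rotation']);
    if R.shape!=(3,3): print(R)
    d=R@np.array([(px[0]-c['cx'])/c['fx'],(px[1]-c['cy'])/c['fy'],1]);return np.array(c['origin']),d
def onz(cam,px,z):
    o,d=ray(cam,px);return o+d*(z-o[2])/d[2]
def proj(cam,p):
    c=optics.camera_params(cam);q=np.array(c['rotation']).T@(np.array(p)-c['origin']);return np.array([c['fx']*q[0]/q[2]+c['cx'],c['fy']*q[1]/q[2]+c['cy']])
def shot(cam,name):
    im=np.array(optics.grab_frame(cam))[:,:,::-1].copy();cv2.imwrite(f'pics/{name}.png',im);return im
E
python3 - <<'E'
from h import *
a=shot('top','t0');b=shot('side','s0')
cv2.imwrite('pics/t0b.png',cv2.resize(a,(800,600)));cv2.imwrite('pics/s0b.png',cv2.resize(b,(800,600)))
for c in('top','side'):print(optics.camera_params(c))
print(monitor.observe())
E
```

```text
{'fx': 419.2549864802767, 'fy': 419.2549864802767, 'cx': 257.8401670091717, 'cy': 193.72059083928517, 'origin': array([0.27842355, 0.00156869, 1.35482053]), 'rotation': array([-2.96133557,  0.00850152, -1.59320049])}
{'fx': 424.8954249645496, 'fy': 424.8954249645496, 'cx': 248.21925637417152, 'cy': 195.49952574344678, 'origin': array([ 0.34929703, -1.11994377,  0.83618207]), 'rotation': array([-2.15772831, -0.01394103, -0.15864106])}
{'clock': 0.1, 'qpos': array([-1.40120866,  0.52191541, -0.03633297,  1.5999264 ,  0.02120118,
        1.02107897, -0.11280794]), 'qd': array([-0.00121917, -0.00028367, -0.00014844, -0.00092999,  0.00027897,
        0.00099671,  0.00163158]), 'joint_efforts': array([ 2.53490667e-03, -9.28484416e+01,  1.98295332e+00, -3.70529008e+01,
        1.79756305e-02,  5.26677279e-03,  3.52923587e-05]), 'position': array([0.14839905, 0.60685125, 0.24481632]), 'tool_rot': array([-1.50429126,  1.56985317, -1.74409287]), 'force': array([ 0.15101932, -0.46722975, -1.01602026]), 'moment': array([-0.01829138,  0.01913638,  0.00764393]), 'grip_width': 0.08537917562421117}
```

View pics/t0b.png

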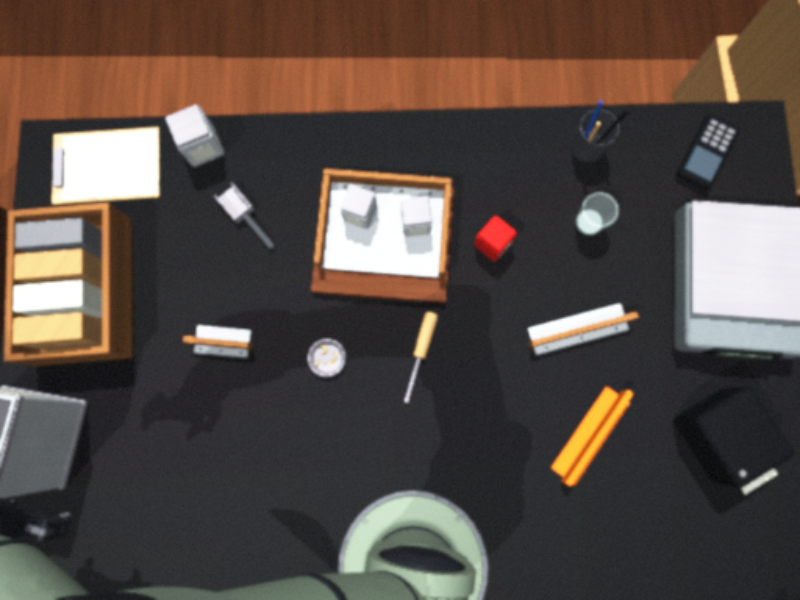

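View pics/s0b.png

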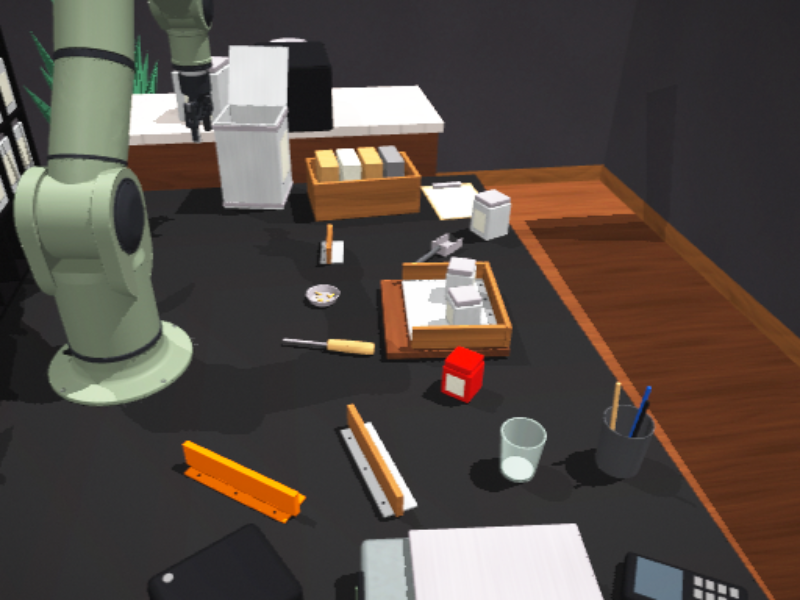

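```bash
sed -i 's/R=np.array(c\[.rotation.\]);/R=rot(c);/; s/np.array(c\[.rotation.\]).T/rot(c).T/; /print(R)/d' h.py; sed -i '2a from scipy.spatial.transform import Rotation as Ro\ndef rot(c): return Ro.from_euler("xyz",c["rotation"]).as_matrix()' h.py
python3 - <<'E'
from h import *
t=cv2.imread('pics/t0.png');s=cv2.imread('pics/s0.png')
def cr(im,x,y,w,h,k): return cv2.resize(im[y:y+h,x:x+w],(w*k,h*k),interpolation=cv2.INTER_CUBIC)
A=cr(t,195,105,100,95,4);B=cr(t,330,185,85,50,4);C=cr(s,210,250,65,85,4);D=cr(s,240,160,95,75,4)
o=np.zeros((600,800,3),np.uint8)+60
for im,x,y in((A,0,0),(B,420,0),(C,480,240),(D,0,300 if 0 else 390)):
    h=min(im.shape[0],600-y);w=min(im.shape[1],800-x);o[y:y+h,x:x+w]=im[:h,:w]
cv2.imwrite('pics/c1.png',o)
# check axes
print(proj('top',[.6,0,.02]),proj('side',[.6,0,.02]))
hsv=cv2.cvtColor(t,cv2.COLOR_BGR2HSV)
for nm,im,box in(('top',t,(330,185,85,50)),('side',s,(210,250,65,85))):
    x,y,w,h=box;sub=cv2.cvtColor(im[y:y+h,x:x+w],cv2.COLOR_BGR2HSV)
    m=((sub[...,0]>5)&(sub[...,0]<22)&(sub[...,1]>120)&(sub[...,2]>90)).astype(np.uint8)
    c=max(cv2.findContours(m,0,2)[0],key=cv2.contourArea);c=c+np.array([x,y])
    bx=cv2.boxPoints(cv2.minAreaRect(c));print(nm,bx.round(1).tolist(),cv2.contourArea(c))
    print(cv2.approxPolyDP(c,2,True)[:,0].tolist())
E
```

```text
[259.58721325 170.16752995] [266.11952621 209.38652278]
top [[339.0, 218.89999389648438], [407.1000061035156, 198.10000610351562], [408.70001220703125, 203.3000030517578], [340.6000061035156, 224.10000610351562]] 133.0
[[408, 201], [404, 199], [393, 205], [339, 219], [341, 221], [403, 205]]
side [[217.5, 261.3999938964844], [226.10000610351562, 256.79998779296875], [262.5, 326.1000061035156], [253.89999389648438, 330.6000061035156]] 600.0
[[222, 259], [223, 271], [253, 329], [257, 329], [257, 316], [227, 260]]
```

View pics/c1.png

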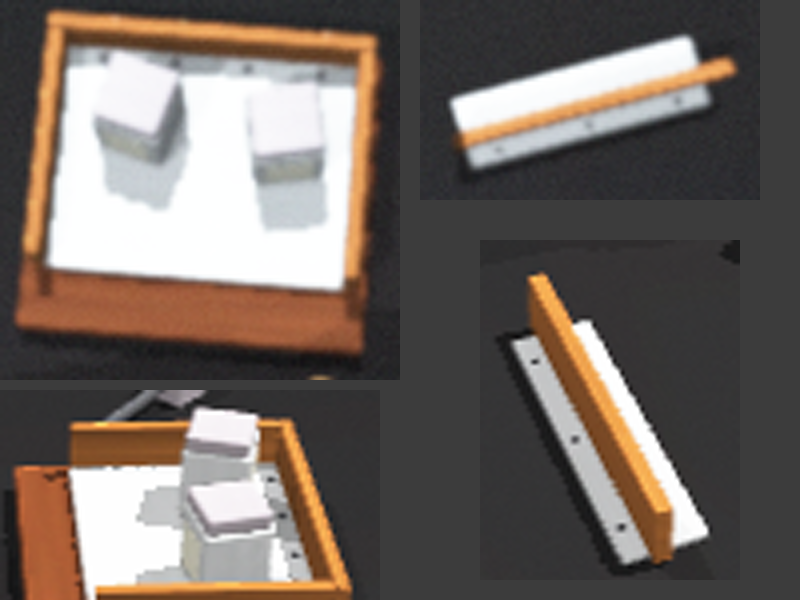

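```bash
cat >> h.py <<'E'
def tri(a,b):
    (o1,d1),(o2,d2)=ray('top',a),ray('side',b)
    k=np.linalg.lstsq(np.c_[d1,-d2],o2-o1,rcond=None)[0];p,q=o1+d1*k[0],o2+d2*k[1];return (p+q)/2,np.linalg.norm(p-q)
E
python3 - <<'E'
from h import *
e=lambda *v:np.array(v)-.4
L=e(340.6,219.5);R=e(408.5,201.6);Ls=e(224.6,259.5);Rs=e(255.6,318)
for a,b in((L,Ls),(R,Rs)):print(onz('top',a,.05).round(4),onz('side',b,.05).round(4),tri(a,b))
def edge(im,pts,vert,half=5):
    # subpixel edge between two pts, sampling along columns
    out=[]
    for u in np.arange(pts[0][0]+3,pts[1][0]-3):
        v0=pts[0][1]+(u-pts[0][0])*(pts[1][1]-pts[0][1])/(pts[1][0]-pts[0][0])
        vs=np.arange(int(v0)-half,int(v0)+half+1);g=im[vs,int(u)].astype(float);d=np.abs(np.diff(g));w=d*(d>.3*d.max());out.append((int(u),(w*(vs[:-1]+.5)).sum()/w.sum()))
    out=np.array(out,np.float32);l=cv2.fitLine(out,cv2.DIST_HUBER,0,.01,.01).ravel();return l,out
t=cv2.imread('pics/t0.png')
l,o=edge(t[...,0],((206.4,172.1),(280.4,177)),0)
f=lambda u:np.array([u,l[3]+(u-l[2])*l[1]/l[0]])
DL,DR=f(206.4),f(280.4);print(DL,DR)
a,b=onz('top',DL,.035),onz('top',DR,.035);print(a,b,np.linalg.norm(a-b),(a+b)/2,np.degrees(np.arctan2(-(a-b)[0],(a-b)[1])))
print('side far corner',onz('side',e(257.6,179.6),.035))
# deck left/right edges further back and cheeks inner
row=t[160,195:295].astype(int);print(row[:,0].tolist())
E
```

```text
[ 0.4297 -0.2481  0.05  ] [ 0.4326 -0.2544  0.05  ] (array([ 0.43169379, -0.24905153,  0.04501504]), np.float64(0.0028607881703395653))
[ 0.4812 -0.4644  0.05  ] [ 0.4817 -0.4647  0.05  ] (array([ 0.48151026, -0.46450914,  0.04968455]), np.float64(0.0005219176250757948))
[206.4        171.49450684] [280.4        177.40730286]
[0.59618571 0.1721108  0.035     ] [ 0.57080263 -0.06645263  0.035     ] 0.23991000675420024 [0.58349417 0.05282909 0.035     ] -6.073406288700789
side far corner [0.59962225 0.16846455 0.035     ]
[48, 52, 49, 51, 51, 51, 60, 87, 97, 88, 63, 57, 138, 234, 251, 253, 254, 255, 255, 255, 255, 255, 255, 255, 255, 255, 255, 255, 255, 255, 255, 255, 255, 255, 255, 255, 255, 255, 255, 255, 255, 255, 255, 255, 255, 255, 255, 255, 255, 255, 255, 255, 255, 255, 255, 255, 255, 255, 255, 255, 255, 255, 255, 255, 251, 232, 215, 211, 213, 212, 211, 214, 216, 213, 211, 217, 213, 217, 214, 215, 224, 240, 253, 255, 255, 254, 233, 137, 101, 94, 65, 41, 29, 33, 36, 36, 36, 43, 44, 47]
```

```bash
cat >> h.py <<'E'
def Rdown(yaw): # tool x down, tool y at world heading yaw(deg)
    y=np.array([np.cos(np.radians(yaw)),np.sin(np.radians(yaw)),0]);x=np.array([0,0,-1.]);return np.c_[x,y,np.cross(x,y)]
def cur():
    s=monitor.observe();return np.array(s['position']),Ro.from_euler('xyz',s['tool_rot']).as_matrix(),s
def plan(goals,p=None,R=None,step=.029,ang=5.5):
    """rows through goals (x,y,z,yaw), linear; first row also levels the tool"""
    if p is None:p,R,_=cur()
    D,W=[],[]
    for g in goals:
        g=np.array(g,float);Rg=Rdown(g[3]);w=Ro.from_matrix(R.T@Rg).as_rotvec()
        n=int(max(1,np.ceil(np.linalg.norm(g[:3]-p)/step),np.ceil(np.degrees(np.linalg.norm(w))/ang)))
        d=(g[:3]-p)/n
        for i in range(n):
            D.append((R.T@d/.03).round(2).tolist());W.append((w/n/np.radians(6)).round(2).tolist());R=R@Ro.from_rotvec(w/n).as_matrix()
        p=g[:3]
    for i in range(0,len(D),10):print(f'{{"delta_pos":{D[i:i+10]},"rotation":{W[i:i+10]}}}'.replace(' ',''))
def st():
    p,R,s=cur();print('t',round(s['clock'],2),'p',p.round(4),'yaw',np.degrees(np.arctan2(R[1,1],R[0,1])).round(2),'tilt',np.degrees(Ro.from_matrix(R.T@Rdown(np.degrees(np.arctan2(R[1,1],R[0,1])))).as_rotvec()).round(2),'F',np.round(s['force'],2),'M',np.round(s['moment'],3),'w',round(s['grip_width'],4))
E
python3 - <<'E'
from h import *
st()
az=np.radians(np.linspace(76.3,-38,9))[1:];r=np.linspace(.61,.579,8);yw=np.linspace(76.3,13.2,9)[1:];z=np.linspace(.24,.2,8)
plan([(r[i]*np.cos(az[i]),r[i]*np.sin(az[i]),z[i],yw[i]) for i in range(8)])
E
```

```text
t 0.1 p [0.1484 0.6069 0.2448] yaw 76.26 tilt [0.   0.   0.05] F [ 0.15 -0.47 -1.02] M [-0.018  0.019  0.008] w 0.0854
{"delta_pos":[[0.03,-0.19,0.83],[0.03,-0.17,0.84],[0.03,-0.15,0.84],[0.03,-0.13,0.84],[0.03,-0.11,0.85],[0.03,-0.09,0.85],[0.03,-0.22,0.81],[0.03,-0.2,0.82],[0.03,-0.18,0.82],[0.03,-0.16,0.82]],"rotation":[[0.22,0.0,0.0],[0.22,0.0,0.0],[0.22,0.0,0.0],[0.22,0.0,0.0],[0.22,0.0,0.0],[0.22,0.0,0.0],[0.22,0.0,0.0],[0.22,0.0,0.0],[0.22,0.0,0.0],[0.22,0.0,0.0]]}
{"delta_pos":[[0.03,-0.15,0.83],[0.03,-0.13,0.83],[0.03,-0.31,0.78],[0.03,-0.29,0.78],[0.03,-0.27,0.79],[0.03,-0.25,0.79],[0.03,-0.23,0.8],[0.03,-0.22,0.81],[0.03,-0.39,0.73],[0.03,-0.37,0.74]],"rotation":[[0.22,0.0,0.0],[0.22,0.0,0.0],[0.22,-0.0,-0.0],[0.22,-0.0,-0.0],[0.22,-0.0,-0.0],[0.22,-0.0,-0.0],[0.22,-0.0,-0.0],[0.22,-0.0,-0.0],[0.22,-0.0,0.0],[0.22,-0.0,0.0]]}
{"delta_pos":[[0.03,-0.36,0.75],[0.03,-0.34,0.76],[0.03,-0.32,0.76],[0.03,-0.3,0.77],[0.03,-0.46,0.68],[0.03,-0.45,0.69],[0.03,-0.43,0.7],[0.03,-0.42,0.71],[0.03,-0.4,0.72],[0.03,-0.38,0.73]],"rotation":[[0.22,-0.0,0.0],[0.22,-0.0,0.0],[0.22,-0.0,0.0],[0.22,-0.0,0.0],[0.22,0.0,0.0],[0.22,0.0,0.0],[0.22,0.0,0.0],[0.22,0.0,0.0],[0.22,0.0,0.0],[0.22,0.0,0.0]]}
{"delta_pos":[[0.03,-0.53,0.62],[0.03,-0.52,0.63],[0.03,-0.5,0.64],[0.03,-0.49,0.65],[0.03,-0.47,0.66],[0.03,-0.46,0.67],[0.03,-0.59,0.55],[0.03,-0.58,0.56],[0.03,-0.57,0.58],[0.03,-0.56,0.59]],"rotation":[[0.22,-0.0,-0.0],[0.22,-0.0,-0.0],[0.22,-0.0,-0.0],[0.22,-0.0,-0.0],[0.22,-0.0,-0.0],[0.22,-0.0,-0.0],[0.22,0.0,-0.0],[0.22,0.0,-0.0],[0.22,0.0,-0.0],[0.22,0.0,-0.0]]}
{"delta_pos":[[0.03,-0.54,0.6],[0.03,-0.53,0.61],[0.04,-0.78,0.57],[0.04,-0.76,0.59],[0.04,-0.74,0.61],[0.04,-0.73,0.63],[0.04,-0.71,0.65]],"rotation":[[0.22,0.0,-0.0],[0.22,0.0,-0.0],[0.26,0.0,0.0],[0.26,0.0,0.0],[0.26,0.0,0.0],[0.26,0.0,0.0],[0.26,0.0,0.0]]}
```

>>> arm_command:
  delta_pos:
    - [0.03,-0.15,0.83]
    - [0.03,-0.15,0.83]
    - [0.03,-0.15,0.83]
    - [0.03,-0.15,0.83]
    - [0.03,-0.15,0.83]
    - [0.03,-0.15,0.83]
    - [0.03,-0.18,0.82]
    - [0.03,-0.18,0.82]
    - [0.03,-0.18,0.82]
    - [0.03,-0.18,0.82]
  rotation:
    - [0.22,0,0]
    - [0.22,0,0]
    - [0.22,0,0]
    - [0.22,0,0]
    - [0.22,0,0]
    - [0.22,0,0]
    - [0.22,0,0]
    - [0.22,0,0]
    - [0.22,0,0]
    - [0.22,0,0]
  gripper: -1

```text
clock: 1.1
position: [0.3679, 0.4736, 0.232]
tool_rot: [-1.735, 1.564, -2.207]
force: [-0.3, 0.4, -0.1]
grip_width: 0.0854
```

>>> arm_command:
  delta_pos:
    - [0.03,-0.15,0.83]
    - [0.03,-0.15,0.83]
    - [0.03,-0.27,0.8]
    - [0.03,-0.27,0.8]
    - [0.03,-0.27,0.8]
    - [0.03,-0.27,0.8]
    - [0.03,-0.27,0.8]
    - [0.03,-0.27,0.8]
    - [0.03,-0.38,0.75]
    - [0.03,-0.38,0.75]
  rotation:
    - [0.22,0,0]
    - [0.22,0,0]
    - [0.22,0,0]
    - [0.22,0,0]
    - [0.22,0,0]
    - [0.22,0,0]
    - [0.22,0,0]
    - [0.22,0,0]
    - [0.22,0,0]
    - [0.22,0,0]

```text
clock: 2.1
position: [0.5278, 0.2678, 0.2202]
tool_rot: [-1.554, 1.558, -2.265]
force: [-0.2, 0.5, -0.1]
grip_width: 0.0853
```

Run:
```python
from h import *
st()
p,R,s=cur();a0=np.degrees(np.arctan2(p[1],p[0]));y0=np.degrees(np.arctan2(R[1,1],R[0,1]));r0=np.hypot(*p[:2]);n=6
az=np.radians(np.linspace(a0,-38,n+1))[1:];r=np.linspace(r0,.579,n+1)[1:];yw=np.linspace(y0,13.2,n+1)[1:];z=np.linspace(p[2],.15,n+1)[1:]
plan([(r[i]*np.cos(az[i]),r[i]*np.sin(az[i]),z[i],yw[i]) for i in range(n)])
```

```text
t 2.1 p [0.5278 0.2678 0.2202] yaw 49.21 tilt [0.   0.01 0.71] F [-0.21  0.47 -0.07] M [-0.014  0.011  0.01 ] w 0.0853
{"delta_pos":[[0.1,-0.45,0.81],[0.1,-0.43,0.82],[0.1,-0.4,0.84],[0.1,-0.38,0.85],[0.1,-0.51,0.77],[0.1,-0.49,0.78],[0.1,-0.47,0.8],[0.1,-0.45,0.81],[0.1,-0.57,0.72],[0.1,-0.55,0.74]],"rotation":[[0.25,0.0,0.03],[0.25,0.0,0.03],[0.25,0.0,0.03],[0.25,0.0,0.03],[0.25,-0.0,-0.0],[0.25,-0.0,-0.0],[0.25,-0.0,-0.0],[0.25,-0.0,-0.0],[0.25,0.0,0.0],[0.25,0.0,0.0]]}
{"delta_pos":[[0.1,-0.53,0.75],[0.1,-0.51,0.76],[0.1,-0.63,0.67],[0.1,-0.61,0.68],[0.1,-0.59,0.7],[0.1,-0.58,0.72],[0.1,-0.68,0.61],[0.1,-0.66,0.63],[0.1,-0.65,0.65],[0.1,-0.63,0.66]],"rotation":[[0.25,0.0,0.0],[0.25,0.0,0.0],[0.25,0.0,-0.0],[0.25,0.0,-0.0],[0.25,0.0,-0.0],[0.25,0.0,-0.0],[0.25,0.0,0.0],[0.25,0.0,0.0],[0.25,0.0,0.0],[0.25,0.0,0.0]]}
{"delta_pos":[[0.1,-0.73,0.55],[0.1,-0.71,0.57],[0.1,-0.7,0.59],[0.1,-0.68,0.6]],"rotation":[[0.25,0.0,-0.0],[0.25,0.0,-0.0],[0.25,0.0,-0.0],[0.25,0.0,-0.0]]}
```

>>> arm_command:
  delta_pos:
    - [0,-0.42,0.83]
    - [0,-0.42,0.83]
    - [0,-0.42,0.83]
    - [0,-0.42,0.83]
    - [0.1,-0.48,0.8]
    - [0.1,-0.48,0.8]
    - [0.1,-0.48,0.8]
    - [0.1,-0.48,0.8]
    - [0.1,-0.55,0.74]
    - [0.1,-0.55,0.74]
  rotation:
    - [0.25,0,0.03]
    - [0.25,0,0.03]
    - [0.25,0,0.03]
    - [0.25,0,0.03]
    - [0.25,0,0]
    - [0.25,0,0]
    - [0.25,0,0]
    - [0.25,0,0]
    - [0.25,0,0]
    - [0.25,0,0]

```text
clock: 3.1
position: [0.5853, -0.0137, 0.1996]
tool_rot: [-1.651, 1.568, -2.634]
force: [1.0, 0.4, 0.4]
grip_width: 0.0853
```

>>> arm_command:
  delta_pos:
    - [0.1,-0.52,0.75]
    - [0.1,-0.52,0.75]
    - [0.1,-0.6,0.7]
    - [0.1,-0.6,0.7]
    - [0.1,-0.6,0.7]
    - [0.1,-0.6,0.7]
    - [0.1,-0.66,0.64]
    - [0.1,-0.66,0.64]
    - [0.1,-0.66,0.64]
    - [0.1,-0.66,0.64]
  rotation:
    - [0.25,0,0]
    - [0.25,0,0]
    - [0.25,0,0]
    - [0.25,0,0]
    - [0.25,0,0]
    - [0.25,0,0]
    - [0.25,0,0]
    - [0.25,0,0]
    - [0.25,0,0]
    - [0.25,0,0]

```text
clock: 4.1
position: [0.5107, -0.2878, 0.1665]
tool_rot: [-1.751, 1.563, -3.006]
force: [0.3, -0.2, -0.3]
grip_width: 0.0853
```

Run:
```python
from h import *
st()
plan([(.456,-.357,.12,13.2),(.456,-.357,.065,13.2)])
```

```text
t 4.1 p [ 0.5107 -0.2878  0.1665] yaw 18.06 tilt [-0.   -0.08  0.42] F [ 0.31 -0.22 -0.29] M [-0.042 -0.023  0.037] w 0.0853
{"delta_pos":[[0.39,-0.61,0.41],[0.39,-0.6,0.42],[0.39,-0.59,0.43],[0.39,-0.58,0.45],[0.92,0.0,0.0],[0.92,0.0,0.0]],"rotation":[[0.2,-0.0,0.02],[0.2,-0.0,0.02],[0.2,-0.0,0.02],[0.2,-0.0,0.02],[-0.0,-0.0,0.0],[-0.0,-0.0,0.0]]}
```

>>> arm_command:
  delta_pos:
    - [0.39,-0.6,0.43]
    - [0.39,-0.6,0.43]
    - [0.39,-0.6,0.43]
    - [0.39,-0.6,0.43]
    - [0.3,0,0]
    - [0,0,0]
  rotation:
    - [0.2,0,0.02]
    - [0.2,0,0.02]
    - [0.2,0,0.02]
    - [0.2,0,0.02]
    - [0,0,0]
    - [0,0,0]

```text
clock: 4.7
position: [0.4502, -0.3632, 0.1075]
tool_rot: [-2.38, 1.569, 2.554]
force: [-1.0, 0.1, -0.3]
grip_width: 0.0856
```

Run:
```python
from h import *
st()
plan([(.456,-.357,.075,13.2)])
s=shot('side','s1');t=shot('top','t1')
o=np.hstack([cv2.resize(s[215:340,190:290],(400,500),interpolation=2),cv2.resize(t[150:250,320:420],(400,500)[:1]*2 ,interpolation=2) if 0 else cv2.resize(t[140:265,325:425],(400,500),interpolation=2)])
cv2.imwrite('pics/c2.png',o)
```

```text
t 4.7 p [ 0.4502 -0.3632  0.1075] yaw 12.72 tilt [-0.   -0.09  0.08] F [-1.03  0.09 -0.33] M [-0.023  0.015 -0.004] w 0.0856
{"delta_pos":[[0.54,0.12,-0.08],[0.54,0.12,-0.08]],"rotation":[[-0.04,-0.01,0.01],[-0.04,-0.01,0.01]]}
```

View pics/c2.png

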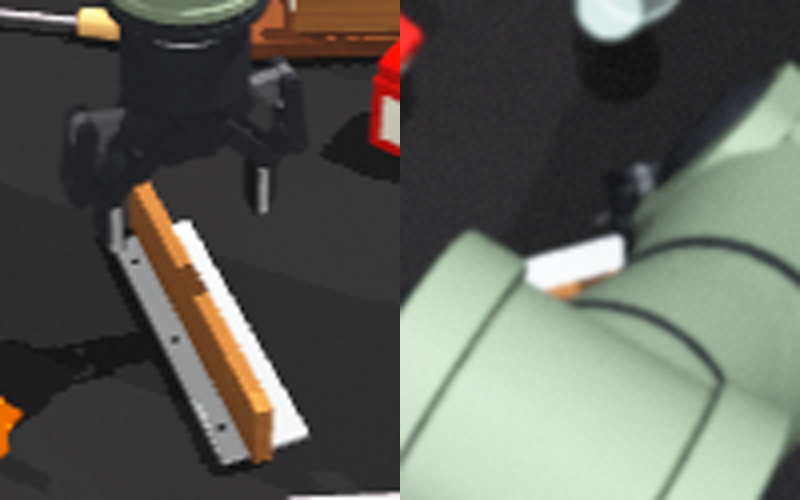

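>>> arm_command:
  delta_pos:
    - [0.55,0.12,-0.08]
    - [0.55,0.12,-0.08]
    - [0.6,0,0]
    - [0.6,0,0]
    - [0.15,0,0]
    - [0,0,0]
  rotation:
    - [-0.04,0,0]
    - [-0.04,0,0]
    - [0,0,0]
    - [0,0,0]
    - [0,0,0]
    - [0,0,0]

```text
clock: 5.4
position: [0.4635, -0.3537, 0.0368]
tool_rot: [1.085, 1.565, -0.245]
force: [-0.5, -0.3, -0.3]
grip_width: 0.0852
```

Run:
```python
from h import *
st()
```

```text
t 5.4 p [ 0.4635 -0.3537  0.0368] yaw 13.75 tilt [-0.    0.16 -0.31] F [-0.48 -0.34 -0.26] M [-0.006  0.009 -0.009] w 0.0852
```

>>> arm_command:
  delta_pos:
    - [0.05,-0.25,0.05]
    - [0,0,0]
  rotation:
    - [0,0,0.05]
    - [0,0,0]

```text
clock: 5.6
position: [0.4569, -0.3572, 0.0368]
tool_rot: [1.243, 1.558, -0.087]
force: [-0.5, -0.0, -0.0]
grip_width: 0.0857
```

>>> arm_command:
  delta_pos:
    - [0,0,0]
    - [0,0,0]
    - [0,0,0]
    - [0,0,0]
    - [0,0,0]
    - [0,0,0]
    - [0,0,0]
    - [0,0,0]
  rotation:
    - [0,0,0]
    - [0,0,0]
    - [0,0,0]
    - [0,0,0]
    - [0,0,0]
    - [0,0,0]
    - [0,0,0]
    - [0,0,0]
  gripper: 1
  grip_force: 30

```text
clock: 6.4
position: [0.4573, -0.358, 0.0389]
tool_rot: [1.173, 1.556, -0.158]
force: [-0.4, -0.5, 2.0]
grip_width: 0.0116
```

Run:
```python
from h import *
st()
```

```text
t 6.4 p [ 0.4573 -0.358   0.0389] yaw 13.77 tilt [-0.    0.33 -0.79] F [-0.39 -0.55  2.01] M [-0.081  0.166 -0.009] w 0.0116
```

>>> arm_command:
  delta_pos:
    - [0,0,0]
    - [0,0,0]
  rotation:
    - [0,0.05,-0.14]
    - [0,0,0]
  grip_force: 110

```text
clock: 6.6
position: [0.4576, -0.358, 0.0391]
tool_rot: [-1.265, 1.569, -2.595]
force: [-0.7, 1.4, 2.1]
grip_width: 0.0101
```

Run:
```python
from h import *
st()
```

```text
t 6.6 p [ 0.4576 -0.358   0.0391] yaw 13.77 tilt [0.   0.03 0.08] F [-0.73  1.4   2.06] M [-0.045 -0.1    0.025] w 0.0101
```

Run:
```python
from h import *
plan([(.4576,-.358,.16,13.77),(.521,.059,.15,-6.07)],step=.028)
```

```text
{"delta_pos":[[-0.81,-0.0,0.0],[-0.81,-0.0,0.0],[-0.81,-0.0,0.0],[-0.81,-0.0,-0.0],[-0.81,0.0,-0.0],[0.02,0.34,-0.81],[0.02,0.32,-0.82],[0.02,0.3,-0.83],[0.02,0.28,-0.83],[0.02,0.26,-0.84]],"rotation":[[0.0,0.0,0.0],[0.0,0.0,0.0],[0.0,0.0,0.0],[0.0,0.0,0.0],[0.0,0.0,0.0],[0.21,-0.0,0.0],[0.21,-0.0,0.0],[0.21,-0.0,0.0],[0.21,-0.0,0.0],[0.21,-0.0,0.0]]}
{"delta_pos":[[0.02,0.25,-0.84],[0.02,0.23,-0.85],[0.02,0.21,-0.85],[0.02,0.19,-0.86],[0.02,0.17,-0.86],[0.02,0.15,-0.87],[0.02,0.13,-0.87],[0.02,0.12,-0.87],[0.02,0.1,-0.87],[0.02,0.08,-0.88]],"rotation":[[0.21,-0.0,0.0],[0.21,-0.0,0.0],[0.21,-0.0,0.0],[0.21,-0.0,0.0],[0.21,-0.0,0.0],[0.21,-0.0,0.0],[0.21,-0.0,0.0],[0.21,-0.0,0.0],[0.21,-0.0,0.0],[0.21,-0.0,0.0]]}
{"delta_pos":[[0.02,0.06,-0.88]],"rotation":[[0.21,-0.0,0.0]]}
```

>>> arm_command:
  delta_pos:
    - [-0.3,0,0]
    - [-0.8,0,0]
    - [-0.8,0,0]
    - [-0.8,0,0]
    - [-0.8,0,0]
    - [-0.5,0.2,-0.3]
    - [0,0.3,-0.7]
    - [0,0.3,-0.83]
    - [0,0.28,-0.83]
    - [0,0.26,-0.84]
  rotation:
    - [0,0,0]
    - [0,0,0]
    - [0,0,0]
    - [0,0,0]
    - [0,0,0]
    - [0.2,0,0]
    - [0.2,0,0]
    - [0.2,0,0]
    - [0.2,0,0]
    - [0.2,0,0]

```text
clock: 7.6
position: [0.4755, -0.2462, 0.1672]
tool_rot: [-1.541, 1.568, -2.986]
force: [-0.2, -0.6, -2.7]
grip_width: 0.0096
```

Run:
```python
from h import *
st()
plan([(.521,.059,.15,-6.07)],step=.028)
```

```text
t 7.6 p [ 0.4755 -0.2462  0.1672] yaw 7.2 tilt [0.   0.01 0.18] F [-0.17 -0.6  -2.71] M [-0.002 -0.015  0.042] w 0.0096
{"delta_pos":[[0.05,0.23,-0.83],[0.05,0.22,-0.83],[0.05,0.2,-0.83],[0.05,0.18,-0.84],[0.05,0.17,-0.84],[0.05,0.15,-0.84],[0.05,0.13,-0.85],[0.05,0.12,-0.85],[0.05,0.1,-0.85],[0.05,0.09,-0.85]],"rotation":[[0.18,0.0,0.0],[0.18,0.0,0.0],[0.18,0.0,0.0],[0.18,0.0,0.0],[0.18,0.0,0.0],[0.18,0.0,0.0],[0.18,0.0,0.0],[0.18,0.0,0.0],[0.18,0.0,0.0],[0.18,0.0,0.0]]}
{"delta_pos":[[0.05,0.07,-0.85],[0.05,0.05,-0.86]],"rotation":[[0.18,0.0,0.0],[0.18,0.0,0.0]]}
```

>>> arm_command:
  delta_pos:
    - [0,0.22,-0.83]
    - [0,0.22,-0.83]
    - [0,0.2,-0.83]
    - [0,0.18,-0.84]
    - [0,0.17,-0.84]
    - [0,0.15,-0.84]
    - [0,0.13,-0.85]
    - [0,0.12,-0.85]
    - [0,0.1,-0.7]
    - [0,0.05,-0.5]
  rotation:
    - [0.18,0,0]
    - [0.18,0,0]
    - [0.18,0,0]
    - [0.18,0,0]
    - [0.18,0,0]
    - [0.18,0,0]
    - [0.18,0,0]
    - [0.18,0,0]
    - [0.18,0,0]
    - [0.18,0,0]

```text
clock: 8.6
position: [0.5106, 0.0058, 0.1713]
tool_rot: [-2.113, 1.567, 2.53]
force: [0.5, -0.3, -3.3]
grip_width: 0.01
```

>>> arm_command:
  delta_pos:
    - [0.1,0,-0.5]
    - [0.1,0,0]
    - [0,0,0]
  rotation:
    - [0.1,0,0]
    - [0,0,0]
    - [0,0,0]

```text
clock: 8.9
position: [0.5114, 0.0238, 0.1661]
tool_rot: [-2.244, 1.566, 2.391]
force: [0.4, 0.5, -2.9]
grip_width: 0.0098
```

Run:
```python
from h import *
st()
s=shot('side','s2');t=shot('top','t2');st()
o=np.hstack([cv2.resize(s[100:240,190:340],(450,420),interpolation=2),cv2.resize(t[100:240,190:300],(330,420),interpolation=2)])
cv2.imwrite('pics/c3.png',o)
```

```text
t 8.9 p [0.5114 0.0238 0.1661] yaw -4.43 tilt [-0.   -0.17  0.21] F [ 0.42  0.5  -2.92] M [ 0.003 -0.075 -0.022] w 0.0098
t 9.0 p [0.5116 0.0234 0.1663] yaw -4.48 tilt [-0.   -0.18  0.19] F [ 0.15 -0.1  -2.26] M [-0.057  0.004 -0.001] w 0.0099
```

View pics/c3.png

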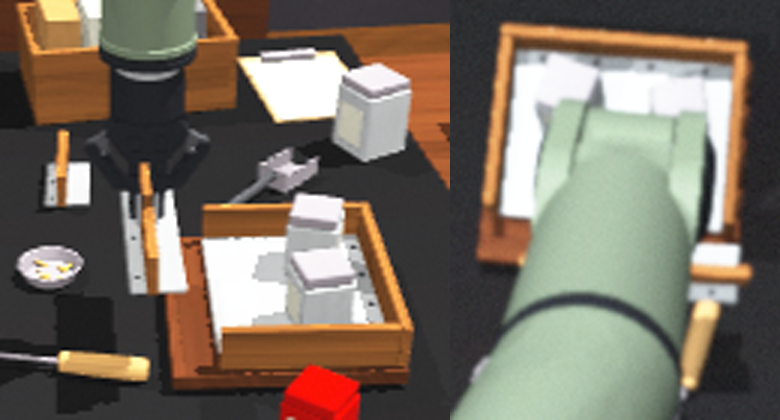

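Run:
```python
from h import *
print('rail R end',tri((289.7,190.4),(239.8,169.8)),'expect',[.503,-.0863,.177], onz('top',(289.7,190.4),.177),onz('side',(239.8,169.8),.177))
print('deck L',tri((206.4,171.5),(257.2,179.2)))
print('cheek L top', onz('top',(203,167.3),.074),onz('side',(258,168.4),.074))
print('cheek R top', onz('side',(263,209.7),.074))
s=cv2.imread('pics/s2.png');t=cv2.imread('pics/t2.png')
o=np.hstack([cv2.resize(s[150:235,225:285],(480,600)[:1]+(600,) ,interpolation=2)[:, :400],cv2.resize(t[160:210,260:300],(400,500),interpolation=2)[:,:] if 0 else cv2.resize(t[155:215,255:295],(400,600),interpolation=2)])
cv2.imwrite('pics/c4.png',o)
```

```text
rail R end (array([ 0.49576412, -0.08114287,  0.22517434]), np.float64(0.008161552765936053)) expect [0.503, -0.0863, 0.177] [ 0.50070504 -0.08447568  0.177     ] [0.51183791 0.00202541 0.177     ]
deck L (array([0.59866207, 0.17244474, 0.03217405]), np.float64(0.003531717946281761))
cheek L top [0.6006015  0.17776811 0.074     ] [0.60329743 0.17844577 0.074     ]
cheek R top [ 0.57354282 -0.07439693  0.074     ]
```

View pics/c4.png

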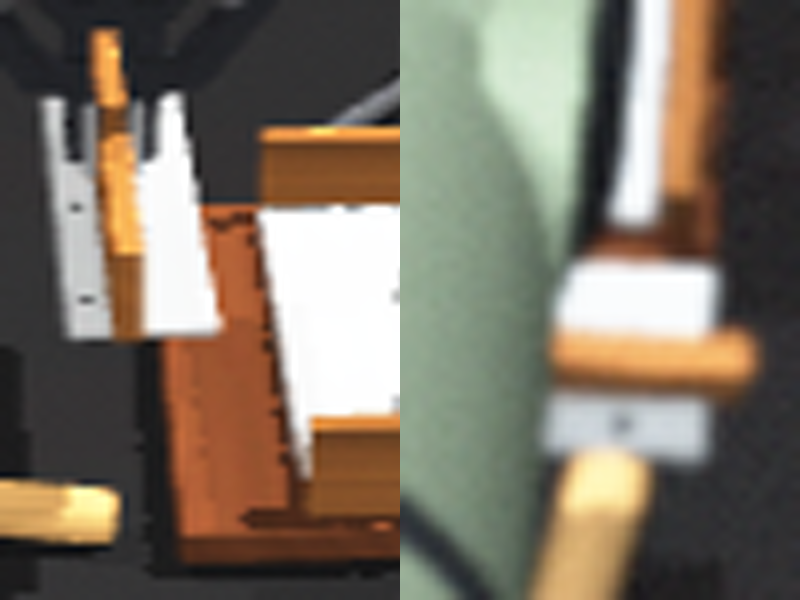

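Run:
```python
from h import *
print('R end',tri((290,189.7),(240.4,184.9)),onz('side',(240.4,184.9),.177),'exp',[.503,-.0863,.177])
print('L end side',onz('side',(237.7,154.1),.177),'exp',[.5202,.133,.177])
for px in((257.3,179.1),(262.4,216.8)):print('deck side',onz('side',px,.035))
for px in((206.4,171.5),(280.4,177.4)):print('deck top',onz('top',px,.035))
```

```text
R end (array([ 0.50183748, -0.08533189,  0.17761702]), np.float64(0.0015041079940352551)) [ 0.50120864 -0.08456771  0.177     ] exp [0.503, -0.0863, 0.177]
L end side [0.51950036 0.1041805  0.177     ] exp [0.5202, 0.133, 0.177]
deck side [0.60010253 0.16909825 0.035     ]
deck side [ 0.57591028 -0.05867505  0.035     ]
deck top [0.59616747 0.17211081 0.035     ]
deck top [ 0.5708267 -0.0664534  0.035    ]
```

Run:
```python
from h import *
for px in((276,200),(272,200)):print('handle end top',onz('top',px,.02))
s=cv2.imread('pics/s0.png')
for px in((239.5,222),(239.5,218)):print('handle end side',onz('side',px,.02))
plan([(.535,.0595,.10,-6.06)],step=.02)
```

```text
handle end top [ 0.49988545 -0.05064911  0.02      ]
handle end top [ 0.50019277 -0.03775073  0.02      ]
handle end side [ 0.50305793 -0.05590285  0.02      ]
handle end side [ 0.50604944 -0.03491133  0.02      ]
{"delta_pos":[[0.55,0.17,-0.31],[0.55,0.17,-0.31],[0.55,0.17,-0.32],[0.55,0.16,-0.32]],"rotation":[[0.07,-0.01,0.01],[0.07,-0.01,0.01],[0.07,-0.01,0.01],[0.07,-0.01,0.01]]}
```

>>> arm_command:
  delta_pos:
    - [0.45,0.25,-0.3]
    - [0.45,0.25,-0.3]
    - [0.5,0.25,-0.3]
    - [0.5,0.25,-0.3]
    - [0,0,0]
    - [0,0,0]
  rotation:
    - [0.07,0,0]
    - [0.07,0,0]
    - [0.07,0,0]
    - [0.07,0,0]
    - [0,0,0]
    - [0,0,0]

```text
clock: 9.6
position: [0.5461, 0.0521, 0.1095]
tool_rot: [-2.634, 1.568, 1.964]
force: [-0.2, -0.5, -1.4]
grip_width: 0.0098
```

Run:
```python
from h import *
st()
plan([(.543,.0586,.075,-6.06)],step=.015)
```

```text
t 9.6 p [0.5461 0.0521 0.1095] yaw -6.59 tilt [-0.   -0.15  0.08] F [-0.23 -0.48 -1.43] M [-0.062  0.053  0.001] w 0.0098
{"delta_pos":[[0.38,-0.04,-0.07],[0.38,-0.04,-0.07],[0.38,-0.04,-0.07]],"rotation":[[-0.03,-0.01,0.0],[-0.03,-0.01,0.0],[-0.03,-0.01,0.0]]}
```

>>> arm_command:
  delta_pos:
    - [0.3,-0.05,-0.07]
    - [0.3,-0.05,-0.07]
    - [0.3,-0.05,-0.07]
    - [0,0,0]
    - [0,0,0]
  rotation:
    - [-0.03,0,0]
    - [-0.03,0,0]
    - [-0.03,0,0]
    - [0,0,0]
    - [0,0,0]

```text
clock: 10.1
position: [0.5415, 0.0577, 0.0819]
tool_rot: [-3.071, 1.568, 1.535]
force: [0.4, 0.6, -1.5]
grip_width: 0.0103
```

Run:
```python
from h import *
st()
plan([(.543,.0586,.066,-6.06)],step=.015)
s=shot('side','s3')
cv2.imwrite('pics/c5.png',cv2.resize(s[140:240,215:295],(480,600),interpolation=2))
```

```text
t 10.1 p [0.5415 0.0577 0.0819] yaw -6.08 tilt [-0.   -0.17  0.01] F [ 0.39  0.64 -1.51] M [ 0.038 -0.039  0.047] w 0.0103
{"delta_pos":[[0.27,0.02,-0.02],[0.27,0.02,-0.02]],"rotation":[[-0.0,-0.01,0.0],[-0.0,-0.01,0.0]]}
```

View pics/c5.png

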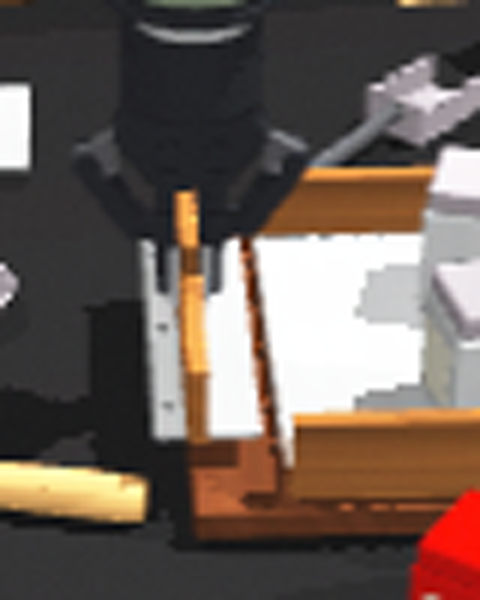

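>>> arm_command:
  delta_pos:
    - [0.25,0,0]
    - [0.25,0,0]
    - [0,0,0]
    - [0,0,0]
  rotation:
    - [0,0,0]
    - [0,0,0]
    - [0,0,0]
    - [0,0,0]

```text
clock: 10.55
position: [0.5417, 0.0578, 0.0659]
tool_rot: [3.031, 1.568, 1.354]
force: [0.2, -0.2, -2.5]
grip_width: 0.0099
```

Run:
```python
from h import *
st()
```

```text
t 10.55 p [0.5417 0.0578 0.0659] yaw -6.08 tilt [ 0.   -0.18 -0.02] F [ 0.17 -0.16 -2.52] M [-0.04  -0.011 -0.022] w 0.0099
```

Continue down in small steps until contact.

>>> arm_command:
  delta_pos:
    - [0.07,0,0]
    - [0,0,0]
  rotation:
    - [0,-0.03,0]
    - [0,0,0]

```text
clock: 10.75
position: [0.5418, 0.0577, 0.0637]
tool_rot: [1.068, 1.57, -0.609]
force: [-0.6, 0.7, -2.4]
grip_width: 0.0105
```

>>> arm_command:
  delta_pos:
    - [0.04,0,0]
    - [0,0,0]
  rotation:
    - [0,0,0]
    - [0,0,0]

```text
clock: 10.95
position: [0.542, 0.0578, 0.0632]
tool_rot: [1.651, 1.57, -0.026]
force: [-1.3, -0.9, 0.3]
grip_width: 0.01
```

Run:
```python
from h import *
st()
```

```text
t 10.95 p [0.542  0.0578 0.0632] yaw -6.09 tilt [ 0.   -0.   -0.06] F [-1.33 -0.91  0.32] M [-0.384  0.166 -0.072] w 0.01
```

>>> arm_command:
  delta_pos:
    - [-0.06,0,0]
    - [0,0.15,0]
    - [0,0.15,0]
    - [0,0.15,0]
    - [0,0.15,0]
    - [0,0,0]
  rotation:
    - [0,0,0]
    - [0,0,0]
    - [0,0,0]
    - [0,0,0]
    - [0,0,0]
    - [0,0,0]

```text
clock: 11.55
position: [0.5621, 0.0558, 0.0653]
tool_rot: [1.686, 1.569, 0.009]
force: [0.1, -0.7, -1.3]
grip_width: 0.0097
```

Run:
```python
from h import *
st()
s=shot('side','s4')
cv2.imwrite('pics/c6.png',cv2.resize(s[140:240,215:295],(480,600),interpolation=2))
```

```text
t 11.55 p [0.5621 0.0558 0.0653] yaw -6.08 tilt [ 0.   -0.01 -0.11] F [ 0.07 -0.74 -1.33] M [-0.059 -0.013  0.05 ] w 0.0097
```

View pics/c6.png

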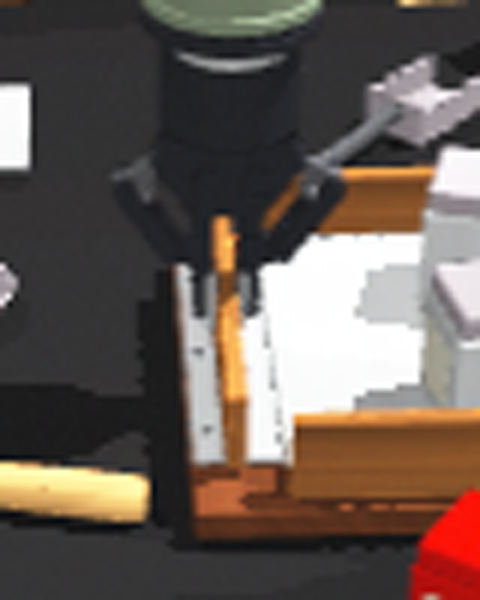

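>>> arm_command:
  delta_pos:
    - [0.02,0.15,0]
    - [0,0.1,0]
    - [0,0.1,0]
    - [0,0,0]
  rotation:
    - [0,0,0]
    - [0,0,0]
    - [0,0,0]
    - [0,0,0]

```text
clock: 12.0
position: [0.5728, 0.0546, 0.0644]
tool_rot: [1.664, 1.57, -0.013]
force: [0.5, -0.8, -2.1]
grip_width: 0.0097
```

>>> arm_command:
  delta_pos:
    - [0,0.07,0]
    - [0,0,0]
  rotation:
    - [0,0,0]
    - [0,0,0]

```text
clock: 12.2
position: [0.575, 0.0543, 0.0643]
tool_rot: [1.632, 1.57, -0.045]
force: [-0.3, -0.3, -1.5]
grip_width: 0.0097
```

Run:
```python
from h import *
st()
```

```text
t 12.2 p [0.575  0.0543 0.0643] yaw -6.08 tilt [ 0.   -0.   -0.05] F [-0.32 -0.3  -1.51] M [-0.033  0.004 -0.015] w 0.0097
```

No contact yet; creep on in 2 mm steps.

>>> arm_command:
  delta_pos:
    - [0,0.07,0]
    - [0,0,0]
  rotation:
    - [0,0,0]
    - [0,0,0]

```text
clock: 12.4
position: [0.5772, 0.0541, 0.0644]
tool_rot: [1.658, 1.57, -0.019]
force: [-0.9, -0.3, -3.3]
grip_width: 0.01
```

>>> arm_command:
  delta_pos:
    - [0,0.06,0]
    - [0,0,0]
  rotation:
    - [0,0,0]
    - [0,0,0]

```text
clock: 12.6
position: [0.5791, 0.054, 0.0644]
tool_rot: [1.737, 1.57, 0.06]
force: [0.8, 1.3, -2.6]
grip_width: 0.0101
```

>>> arm_command:
  delta_pos:
    - [0,0.05,0]
    - [0,0,0]
  rotation:
    - [0,0,0]
    - [0,0,0]

```text
clock: 12.8
position: [0.5807, 0.0538, 0.0644]
tool_rot: [1.725, 1.57, 0.048]
force: [-0.4, 0.6, -2.3]
grip_width: 0.0102
```

Run:
```python
from h import *
st()
s=shot('side','s5')
cv2.imwrite('pics/c7.png',cv2.resize(s[155:235,225:285],(600,800)[:1]+(600,),interpolation=2)[:,:600])
```

```text
t 12.8 p [0.5807 0.0538 0.0644] yaw -6.08 tilt [ 0.   -0.01 -0.05] F [-0.35  0.61 -2.32] M [-0.03   0.035 -0.016] w 0.0102
```

View pics/c7.png

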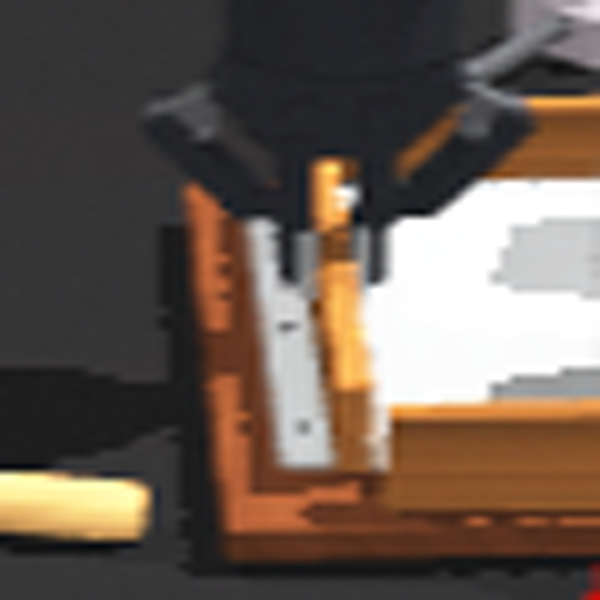

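>>> arm_command:
  delta_pos:
    - [0,0.05,0]
    - [0,0,0]
  rotation:
    - [0,0,0]
    - [0,0,0]

```text
clock: 13.05
position: [0.5821, 0.0536, 0.0644]
tool_rot: [1.774, 1.57, 0.097]
force: [-0.4, 0.1, -2.6]
grip_width: 0.01
```

>>> arm_command:
  delta_pos:
    - [0,0.05,0]
    - [0,0,0]
  rotation:
    - [0,0,0]
    - [0,0,0]

```text
clock: 13.25
position: [0.5824, 0.0536, 0.064]
tool_rot: [-1.59, 1.569, 3.017]
force: [0.2, -0.3, -2.0]
grip_width: 0.01
```

Run:
```python
from h import *
st()
```

```text
t 13.25 p [0.5824 0.0536 0.064 ] yaw -6.07 tilt [-0.   -0.    0.13] F [ 0.16 -0.28 -2.01] M [-0.011  0.041 -0.004] w 0.01
```

>>> arm_command:
  delta_pos:
    - [0,0.05,0]
  rotation:
    - [0,0,0]

```text
clock: 13.35
position: [0.5828, 0.0535, 0.0638]
tool_rot: [-1.574, 1.566, 3.033]
force: [-13.3, 2.5, 6.7]
grip_width: 0.0099
```

Run:
```python
from h import *
st()
```

```text
t 13.35 p [0.5828 0.0535 0.0638] yaw -6.06 tilt [-0.   -0.    0.28] F [-13.32   2.5    6.7 ] M [ 0.39   2.912 -0.047] w 0.0099
```

>>> arm_command:
  delta_pos:
    - [0,-0.03,0]
    - [0.03,0,0]
    - [0.08,0,0]
  rotation:
    - [0,0,0.04]
    - [0,0,0]
    - [0,0,0]

```text
clock: 13.65
position: [0.5819, 0.0538, 0.0628]
tool_rot: [-2.76, 1.569, 1.846]
force: [-33.1, 0.9, 93.5]
grip_width: 0.0103
```

Run:
```python
from h import *
st()
```

```text
t 13.65 p [0.5819 0.0538 0.0628] yaw -6.07 tilt [-0.   -0.08  0.03] F [-33.11   0.88  93.5 ] M [-0.235  6.659 -0.07 ] w 0.0103
```

>>> arm_command:
  delta_pos:
    - [0,0,0]
  rotation:
    - [0,0,0]

```text
clock: 13.75
position: [0.5822, 0.0536, 0.0638]
tool_rot: [2.934, 1.569, 1.257]
force: [-0.8, -0.3, -2.2]
grip_width: 0.01
```

>>> arm_command:
  delta_pos:
    - [0.01,0,0]
    - [0.02,0,0]
  rotation:
    - [0,0,0]
    - [0,0,0]

```text
clock: 13.95
position: [0.5825, 0.0539, 0.0633]
tool_rot: [2.727, 1.568, 1.05]
force: [-4.9, 2.3, 4.9]
grip_width: 0.01
```

Run:
```python
from h import *
st()
s=shot('side','s6');st();t=shot('top','t6');st()
cv2.imwrite('pics/c8.png',np.hstack([cv2.resize(s[155:235,225:285],(400,533),interpolation=2),cv2.resize(t[150:210,260:300],(355,533),interpolation=2)]))
```

```text
t 13.95 p [0.5825 0.0539 0.0633] yaw -6.09 tilt [ 0.   -0.14 -0.06] F [-4.94  2.33  4.89] M [0.11  0.865 0.046] w 0.01
t 14.0 p [0.5824 0.0539 0.0632] yaw -6.08 tilt [ 0.   -0.14 -0.05] F [-3.51  2.38  4.54] M [0.033 0.656 0.035] w 0.01
t 14.05 p [0.5824 0.054  0.0632] yaw -6.07 tilt [ 0.   -0.14 -0.05] F [-3.99  1.88  5.52] M [0.097 0.753 0.006] w 0.0101
```

View pics/c8.png

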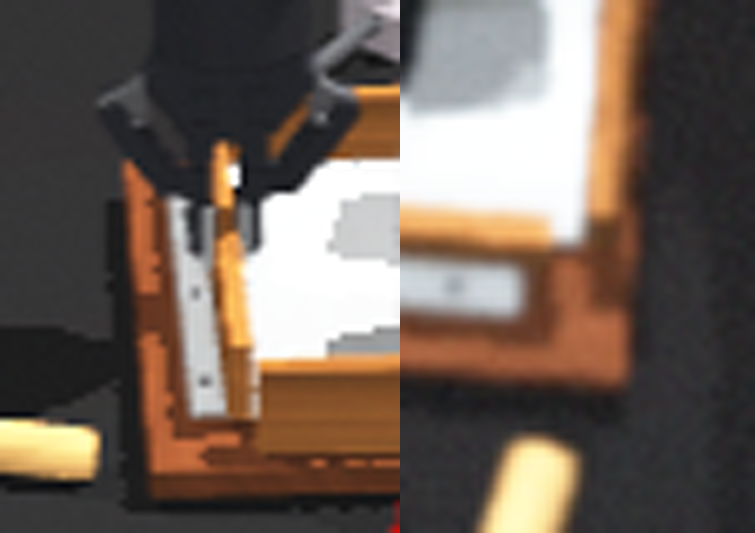

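Run:
```python
from h import *
u=np.array([np.cos(np.radians(-6.07)),np.sin(np.radians(-6.07))]);v=np.array([-u[1],u[0]])
a=onz('top',(276.6,175.5),.074)[:2];b=onz('top',(280.4,177),.035)[:2]
print('top: upright end vs deck corner (x,y lap):',(a-b)@u,(a-b)@v,'-> centre y',(a-b)@v-119+110 if 0 else ((a-b)@v-.119+.110))
# side: near end of upright top-mid px and deck near corner
a=onz('side',(225+235*60/400-.4,155+347*80/533-.4),.074)[:2]
for n,lap in(('toplap',(.5835,.0528)),('sidelap',(.588,.0552))):print(n,'end y',(a-lap)@v+.110,'TCP y',(np.array([.5824,.054])-lap)@v)
st()
```

```text
top: upright end vs deck corner (x,y lap): -0.005019774887106235 0.013282470047999487 -> centre y 0.00428247004799949
toplap end y -0.0010720825556375657 TCP y 0.0010769543721500898
sidelap end y -0.003934472231783143 TCP y -0.0017854353039954943
t 14.05 p [0.5824 0.054  0.0632] yaw -6.07 tilt [ 0.   -0.14 -0.05] F [-3.99  1.88  5.52] M [0.097 0.753 0.006] w 0.0101
```

>>> arm_command:
  delta_pos:
    - [0.03,0,0]
  rotation:
    - [0,0,0]

```text
clock: 14.15
position: [0.5823, 0.054, 0.0629]
tool_rot: [2.922, 1.568, 1.245]
force: [-15.7, 1.0, 39.6]
grip_width: 0.01
```

Run:
```python
from h import *
st()
for i in range(8):optics.grab_frame('side')
st()
```

```text
t 14.15 p [0.5823 0.054  0.0629] yaw -6.07 tilt [ 0.   -0.16 -0.03] F [-15.66   1.02  39.56] M [-0.253  3.136  0.007] w 0.01
t 14.55 p [0.5823 0.054  0.0629] yaw -6.07 tilt [ 0.   -0.16 -0.04] F [-10.52   1.89  22.42] M [-0.131  1.98  -0.012] w 0.0102
```

Run:
```python
from h import *
for i in range(9):s=optics.grab_frame('side')
st()
s=shot('side','s7')
a=cv2.imread('pics/s0.png').astype(int);d=np.abs(a-s).max(2)>60
for n,(x0,x1,y0,y1) in dict(tins=(280,310,163,212),driver=(180,240,214,230),dish=(193,220,180,198),scoop=(278,298,148,162),glass=(318,352,265,310),short=(200,222,140,172)).items():print(n,int(d[y0:y1,x0:x1].sum()))
```

```text
t 15.0 p [0.5823 0.054  0.063 ] yaw -6.07 tilt [ 0.   -0.16 -0.04] F [-10.37   1.43  21.93] M [-0.127  1.946  0.015] w 0.0098
tins 0
driver 24
dish 0
scoop 0
glass 0
short 0
```

Run:
```python
from h import *
print(bot.job_done());st()
```

```text
the job is handed in; nothing more can be done
None
the job is handed in; nothing more can be done
```

The longer oak rail is fitted with its wide side tucked under the deck. I handed the job in at about 15 s with the gripper still holding it pressed down; no verdict comes back.

**Fit:**
- I pushed the rail in until the edge pushed back with about 13 N.
- The last pictures put the upright about 5 mm before the edge; 6 mm is fully home. It is square to within about 0.1° by the tool reading and tilted about 0.2°.
- Centring is less certain: the estimates range from -4 to +4 mm, against a limit of 12 mm.

**Press:** the force reading held at about 22 N down for the last half second or so.

**Surroundings:** compared with the first side picture, the tins, dish, scoop, glass and short rail show no change. The screwdriver area differs by 24 pixels. I took that as shadow and did not check further, but it showed no visible shift in the views.

**Problems:**
- My first press was too hard. It peaked at about 93 N at the wrist (limit 120 N), and I released it at once and pressed again gently.
- The two cameras disagreed by about 4 mm on where the deck edge lies, so I went by the contact instead.
- I had no direct reading of the deck joint; the pictures show the sheet lying flat.

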